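Take the bar-handled magnet out of the packed crate and close up its row

ROBOT

A 6-joint arm with a two-finger parallel gripper is mounted at the origin on a cart in front of the work surface, level with it; the furniture and walls round the work are solid. World frame = base frame: x ahead of the robot, y to its left, z up, the work surface at z = 0. Lengths are in m, angles in rad, forces in N, time in s.
With the tool pointing down it reaches from about 0.3 to 0.775 m from the base axis. Payload 14.6 kg.
Tool frame: the origin (TCP) lies midway between the tips of the shut fingers; the grasp point (between the pads) lies 19 mm behind it (ctrl.tcp_to_grasp is the z of the grasp point in the tool frame, in m); z points along the fingers, y is the line along which they close (so a half turn about z gives the same grasp; the last joint's range is limited). The gripper opens to 94 mm and grips with 3 to 60 N. Pads are 16 mm wide; open, the fingers measure 119 mm over their backs; the gripper's body (75 mm by 177 mm) begins 78 mm behind the grasp point.
Start: joints at [1.183, 0.3, 1.521, -0, 1.321, -0.067], TCP at [0.173, 0.522, 0.205] pointing down, gripper open.
Joint ranges: [-3.03, 3.03], [-0.79, 2.21], [0.23, 2.52], [-1.04, 4.18], [0, 3.07], [-2.55, 2.55]. Speed limits (rad/s): [2.22, 2.22, 2.57, 3.14, 3.14, 3.14].

INTERFACE

Orientations are given as [roll, pitch, yaw] about the fixed x, y, z axes, in that order (R = Rz(yaw) Ry(pitch) Rx(roll)).
In Python, from station import monitor, camera, ctrl gives the robot as it stands.
- The arm moves only by the tool apply_moves, never from a script. Its argument "plan" is one flat list of numbers, 4 for each row, row after row: the shift along the tool's x, y, z in mm, then the turn about the tool's z in rad. In form: [dx, dy, dz, spin, dx, dy, dz, spin, ...]. A call has 1 to 20 rows; each row shifts and turns the commanded pose from where the row before left it, along the tool's axes as they then stand; what a row does not reach is not made up. A row lasts 1/10 s, in which the tool goes at most 50 mm and 8.59 degrees, less where a joint would pass 70% of its speed; a pose out of reach is approached as far as the arm can. A call is refused whole if a number of a shift passes 50 or a number of a turn 0.15, either way. A call with a gripper value outside its range is refused whole. "hand" is the gripper command: -1 is shut, 1 is fully open, values between are in proportion, set as the call begins (left out, the last holds). The fingers move at their own pace and stop on an object; "squeeze" is the grip in N (left out, the last holds). Time passes only in rows, so rows that do not move let the fingers close. It gives the time, the measured TCP pose, the force, the opening and the grip force at its end, in the units of the state.
- monitor.get_obs(): the state, without advancing time (a new reading comes with each control period).
- camera(name): name is "side" or "top"; returns a dict with "image" (400x640x3 uint8, red, green, blue), "range_z" (400x640 float32, m along the optical axis (not along the pixel's ray), 0 where there is no reading), "mtx" (3x3 intrinsics, pixels), "rvec" (rotation vector, rad) and "tvec" (3), from world to camera coordinates, as OpenCV has them. Camera axes: x right, y down, z forward; pixel columns grow to the right and rows downward; lengths in m; the calibration is good to about 2 mm. A picture is of the moment at which its call begins.
- ctrl.hand_in(): hands the job in; it is judged then, once.
The state is a dict: "time_s": time; "qpos": joint angles; "joint_vel": joint speeds; "tau": joint torques, N m; "ee_pos": TCP position; "eef_rot": TCP orientation; "force": force on the tool from outside, world axes, zero at the start; "moment": the same for the moment, N m; "grip_width": finger opening in m; "grip_force": force on a finger pad.
Only numpy, scipy, OpenCV 4.12 (cv2) and the standard library are available. Lean on these libraries where they do the work, as an engineer would, in place of code of your own. Each camera call takes 0.05 s, during which the arm holds its last target. There are 200 camera calls.

TASK

Draw the one magnet with the straight bar handle up out of the packed crate and set it down, upright and without dropping it, with its whole foot on the dark steel plate. Then slide the two magnets that remain between the gap and the crate's low end (on your right) along together until the gap is closed and the row's free place is at the low end. Do not lift any of the other magnets out of the crate, and leave the tape measure and the tape roll alone.

Things in the scene. Friction and masses are not known exactly. Their poses are not given: they have to be found in the camera images.
- crate: fixed plywood crate, 195 mm (its x) by 254 mm (its y) outside, walls 9 mm thick, 46 mm high, but the end wall at -y (robot's right) only 20 mm: the low end. Holds 12 upright magnets with about 1 mm play, feet 6 mm above its underside, sides parallel to its own: 3 rows of 4 along y. Rows at x = -58.8 (near), 0 (mid), 58.8 mm (far). Origin: centre of underside, z up.
- low_end (a point): middle of the top edge of the crate's low end wall, 20 mm above the crate's underside; axes as the crate's. In each row the places lie at crate y = +88.2 (place 1, at the high end), +29.4 (2), -29.4 (3) and -88.2 mm (4, next to this low end).
- bar_magnet: the one magnet with a straight bar handle: steel block 58 x 58 mm, 48 mm tall, 0.25 to 0.5 kg; instead of a round knob a black upright bar 44 mm long (its x), 14 mm thick (its y), from 48 to 78 mm above the foot. Starts in place 2 of any of the three rows. Switched off: it does not pull. Origin: centre of its foot; z up.
- plate: dark flat steel plate, fixed, on the table left of the crate, 140 mm (its x) by 170 mm (its y), 12 mm thick. Origin: centre of its underside, z up; the top is 12 mm above it.
- tape_measure: yellow tape measure standing on the table right of the crate, 35 x 72 mm, 64 mm tall, loose; leave alone. Origin: centre of its underside.
- tape_roll: flat blue roll of tape on the table, 105 mm diameter, 24 mm tall, loose; leave alone. Origin: centre of its underside.
- magnet_near_1: square steel block 58 x 58 mm, 48 mm tall, about 0.35 kg, with a round black knob on top (28 mm diameter, from 53 to 78 mm above the foot, on a 20 mm stem). Origin: centre of its foot; z up. Starts in the crate's near row, place 1.
- magnet_near_2: square steel block 58 x 58 mm, 48 mm tall, about 0.35 kg, with a round black knob on top (28 mm diameter, from 53 to 78 mm above the foot, on a 20 mm stem). Origin: centre of its foot; z up. Starts in place 2 of any row (whichever the bar magnet leaves to it).
- magnet_near_3: square steel block 58 x 58 mm, 48 mm tall, about 0.35 kg, with a round black knob on top (28 mm diameter, from 53 to 78 mm above the foot, on a 20 mm stem). Origin: centre of its foot; z up. Starts in the crate's near row, place 3.
- magnet_near_4: square steel block 58 x 58 mm, 48 mm tall, about 0.35 kg, with a round black knob on top (28 mm diameter, from 53 to 78 mm above the foot, on a 20 mm stem). Origin: centre of its foot; z up. Starts in the crate's near row, place 4.
- magnet_mid_1: square steel block 58 x 58 mm, 48 mm tall, about 0.35 kg, with a round black knob on top (28 mm diameter, from 53 to 78 mm above the foot, on a 20 mm stem). Origin: centre of its foot; z up. Starts in the crate's mid row, place 1.
- magnet_mid_3: square steel block 58 x 58 mm, 48 mm tall, about 0.35 kg, with a round black knob on top (28 mm diameter, from 53 to 78 mm above the foot, on a 20 mm stem). Origin: centre of its foot; z up. Starts in the crate's mid row, place 3.
- magnet_mid_4: square steel block 58 x 58 mm, 48 mm tall, about 0.35 kg, with a round black knob on top (28 mm diameter, from 53 to 78 mm above the foot, on a 20 mm stem). Origin: centre of its foot; z up. Starts in the crate's mid row, place 4.
- magnet_far_1: square steel block 58 x 58 mm, 48 mm tall, about 0.35 kg, with a round black knob on top (28 mm diameter, from 53 to 78 mm above the foot, on a 20 mm stem). Origin: centre of its foot; z up. Starts in the crate's far row, place 1.
- magnet_far_2: square steel block 58 x 58 mm, 48 mm tall, about 0.35 kg, with a round black knob on top (28 mm diameter, from 53 to 78 mm above the foot, on a 20 mm stem). Origin: centre of its foot; z up. Starts in place 2 of any row (whichever the bar magnet leaves to it).
- magnet_far_3: square steel block 58 x 58 mm, 48 mm tall, about 0.35 kg, with a round black knob on top (28 mm diameter, from 53 to 78 mm above the foot, on a 20 mm stem). Origin: centre of its foot; z up. Starts in the crate's far row, place 3.
- magnet_far_4: square steel block 58 x 58 mm, 48 mm tall, about 0.35 kg, with a round black knob on top (28 mm diameter, from 53 to 78 mm above the foot, on a 20 mm stem). Origin: centre of its foot; z up. Starts in the crate's far row, place 4.

How it is judged:
At the end, for the whole second after the job is handed in: Bar magnet at rest on the plate, upright within 0.1 rad, centre within 45 mm (plate x) and 60 mm (plate y) of the plate's centre; the two magnets from the low end of its row moved up to within 8 mm of places 2 and 3; all other magnets on the crate's floor (6 mm), upright (0.12 rad) (x of bar_magnet in the frame of plate between -0.045 and 0.045 m and y of bar_magnet in the frame of plate between -0.06 and 0.06 m and z of bar_magnet in the frame of plate between 0.008 and 0.016 m and angle between bar_magnet's own z axis and vertical below 0.1 rad and linear speed of bar_magnet below 0.02 m/s and ((y of magnet_near_4 in the frame of crate above -0.0375 m and y of magnet_near_3 in the frame of crate above 0.0215 m) or (y of magnet_mid_4 in the frame of crate above -0.0375 m and y of magnet_mid_3 in the frame of crate above 0.0215 m) or (y of magnet_far_4 in the frame of crate above -0.0375 m and y of magnet_far_3 in the frame of crate above 0.0215 m)) and z of each of magnet_near_1, magnet_near_2, magnet_near_3, magnet_near_4, magnet_mid_1, magnet_mid_3, magnet_mid_4, magnet_far_1, magnet_far_2, magnet_far_3, magnet_far_4 in the frame of crate below 0.012 m and angle between each of magnet_near_1, magnet_near_2, magnet_near_3, magnet_near_4, magnet_mid_1, magnet_mid_3, magnet_mid_4, magnet_far_1, magnet_far_2, magnet_far_3, magnet_far_4's own z axis and vertical below 0.12 rad); the robot touches nothing.
It fails at once if another magnet is lifted by more than 24 mm (z of any of magnet_near_1, magnet_near_2, magnet_near_3, magnet_near_4, magnet_mid_1, magnet_mid_3, magnet_mid_4, magnet_far_1, magnet_far_2, magnet_far_3, magnet_far_4 in the frame of crate above 0.03 m).
It fails at once if the bar magnet is dropped over the plate (falls unheld at more than 0.7 m/s, some 25 mm) (linear speed of bar_magnet above 0.7 m/s and horizontal distance between bar_magnet and plate below 0.12 m and contact force between the fingers and bar_magnet below 0.1 N).
It fails at once if the tape measure or the tape roll is moved by more than 30 mm (distance of any of tape_measure, tape_roll from where it was at the start of the episode above 0.03 m).
It also fails if it takes over 53 s, if anything falls off the work surface, if the arm or the gripper's body presses on something with over 40 N, if the wrist force passes 120 N, or if a joint passes its speed limit or range.

## Working session

There is one attempt and no reset: what is moved stays moved. The work goes in short steps, Python scripts to look and compute and a tool call to move; the robot and the scene stay as the last step left them, time stands still between calls to the robot, and variables do not carry over. Pictures are saved under pics/ and viewed, at most 10 in all, crops included, and the job is handed in when it is done.

Besides the shell and the picture viewer there is one more tool, called after "Call:" by a JSON object that holds its "fn" and its "kwargs", one argument or row to a line. apply_moves: Moves the arm, as the interface text tells. Its arguments: {"type":"object","properties":{"plan":{"type":"array","items":{"type":"number"}},"hand":{"type":"number"},"squeeze":{"type":"number"}},"required":["plan"]}

```bash
mkdir -p pics; cat > h.py <<'E'
from station import monitor, camera, ctrl
import numpy as np, cv2
def shot(n,f):
    c=camera(n); cv2.imwrite('pics/'+f,c['image'][:,:,::-1]); np.savez('pics/'+n+'.npz',**c); return c
def pt(c,u,v,z=None):
    R=cv2.Rodrigues(np.array(c['rvec'],float))[0]; t=np.array(c['tvec'],float).ravel(); K=np.array(c['mtx'])
    ray=np.linalg.inv(K)@[u,v,1.]
    o=-R.T@t; d=R.T@ray
    if z is None:
        s=float(np.median(c['range_z'][int(v)-1:int(v)+2,int(u)-1:int(u)+2]))
    else: s=(z-o[2])/d[2]
    return o+s*d
E
python3 - <<'E'
from h import *
for n in('top','side'):
    c=shot(n,n+'0.png'); R=cv2.Rodrigues(np.array(c['rvec'],float))[0]; print(n,-R.T@np.array(c['tvec']).ravel(),R[2])
o=monitor.get_obs(); print(o, ctrl.tcp_to_grasp)
E
```

```text
top [ 0.4087539  -0.03045855  1.00521304] [ 0.08407993 -0.00874993 -0.9964206 ]
side [ 0.53646732 -0.51003334  0.95547523] [-0.03541064  0.4475855  -0.89353976]
{'time_s': 0.1, 'qpos': array([ 1.18341943e+00,  3.00398642e-01,  1.52149991e+00,  7.30950979e-06,
        1.32070088e+00, -6.66015088e-02]), 'joint_vel': array([ 0.0008697 ,  0.0005598 , -0.00195422,  0.00061438, -0.00229117,
       -0.00090129]), 'tau': array([ 2.38920344e-03, -5.32648408e+01, -3.53279901e+01,  7.10353651e-02,
        2.35564588e-02, -8.15371391e-05]), 'ee_pos': array([0.17333181, 0.52173304, 0.20496041]), 'eef_rot': array([-3.14058857e+00, -7.40682793e-05,  2.82081542e+00]), 'force': array([-0.09136561,  0.71565531, -0.11042676]), 'moment': array([-0.0197358 , -0.01463884, -0.04054967]), 'grip_force': 0.0, 'grip_width': 0.09417538071878094} -0.0188
```

View pics/top0.png

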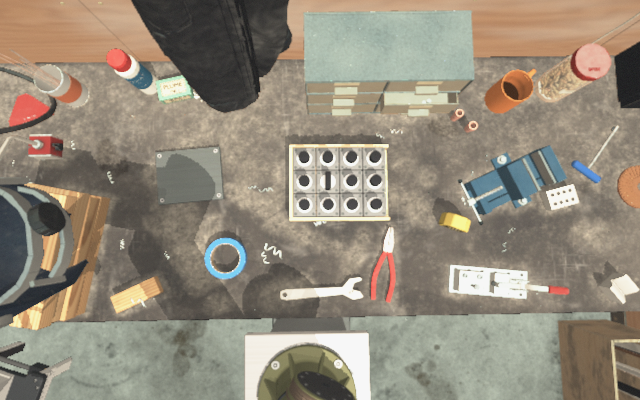

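View pics/side0.png

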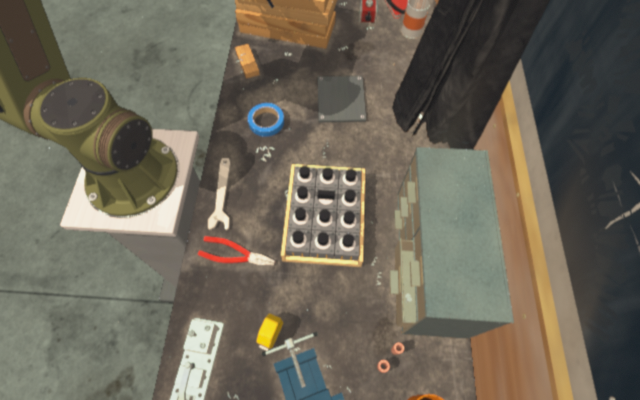

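The top view shows the bar magnet in the mid row, place 2, at about (328,181). The crate spans (289..388, 145..220), the plate centre is near (189,176), the roll is at (225,258) and the tape measure at (455,222). I'll measure from the range data.

```bash
cat >> h.py <<'E'
def cloud(c):
    R=cv2.Rodrigues(np.array(c['rvec'],float))[0]; t=np.array(c['tvec'],float).ravel(); K=np.array(c['mtx'])
    v,u=np.mgrid[0:400,0:640]; r=np.stack([u,v,np.ones_like(u)],-1)@np.linalg.inv(K).T*c['range_z'][...,None]
    return (r-t)@R
def knobs(c,box,lo=.073,hi=.095):
    P=cloud(c); u0,u1,v0,v1=box; m=np.zeros((400,640),np.uint8)
    s=P[v0:v1,u0:u1,2]; m[v0:v1,u0:u1]=(s>lo)&(s<hi)
    n,l,st,ce=cv2.connectedComponentsWithStats(m)
    for i in range(1,n):
        if st[i,4]>8:
            q=P[l==i]; print(ce[i].round(1),st[i,4],q.mean(0).round(4),np.ptp(q[:,:2],axis=0).round(3))
E
python3 - <<'E'
from h import *
for n,b in(('top',(280,395,140,225)),('side',(280,370,155,265))):
    c=np.load(f'pics/{n}.npz'); print(n); knobs(c,b)
    P=cloud(c)
    b=(150,225,140,210) if n=='top' else (310,372,70,125)
    z=P[b[2]:b[3],b[0]:b[1]]; m=(z[...,2]>.006)&(z[...,2]<.02)
    q=z[m][:,:2].astype(np.float32); r=cv2.minAreaRect(q*1000); print('plate',r,np.median(z[m][:,2]))
c=np.load('pics/top.npz'); im=c['image'][130:235,275:400,::-1]
cv2.imwrite('pics/crop.png',cv2.resize(im,None,fx=5,fy=5,interpolation=cv2.INTER_CUBIC))
E
```

```text
top
[303.2 156.1] 104 [ 0.5948 -0.0022  0.0831] [0.026 0.025]
[327.1 155.7] 103 [ 0.5946 -0.0607  0.0834] [0.028 0.025]
[351.  155.8] 104 [ 0.5936 -0.1193  0.0832] [0.027 0.025]
[374.7 155.6] 107 [ 0.5932 -0.1774  0.083 ] [0.027 0.026]
[327.5 179.5] 106 [ 0.536  -0.0604  0.0831] [0.042 0.013]
[303.2 179.7] 103 [ 0.5365 -0.0012  0.0835] [0.028 0.024]
[351.2 179.4] 107 [ 0.5353 -0.1184  0.0829] [0.026 0.027]
[375.3 179.2] 108 [ 0.5349 -0.1772  0.0828] [0.026 0.027]
[303.3 203.7] 104 [ 0.4778 -0.0008  0.0832] [0.027 0.027]
[327.6 203.5] 107 [ 0.4774 -0.0597  0.083 ] [0.027 0.027]
[351.8 203.1] 100 [ 0.4773 -0.1182  0.0835] [0.025 0.026]
[375.7 203.1] 106 [ 0.4764 -0.1764  0.0829] [0.025 0.026]
plate ((564.4490966796875, 301.7594909667969), (140.1969451904297, 171.0079345703125), 4.536861896514893) 0.011712148758964456
side
[304.  170.4] 105 [ 0.4783 -0.0024  0.0833] [0.026 0.027]
[327.3 172. ] 101 [ 0.5371 -0.003   0.0835] [0.026 0.026]
[350.7 173.3] 102 [ 0.596  -0.0033  0.0839] [0.026 0.027]
[302.1 191. ] 108 [ 0.4782 -0.0611  0.0839] [0.025 0.027]
[325.7 192.7] 119 [ 0.5364 -0.0615  0.0829] [0.042 0.015]
[349.7 194.1] 107 [ 0.5951 -0.0621  0.0838] [0.027 0.027]
[299.9 212.6] 110 [ 0.4774 -0.1196  0.0839] [0.025 0.027]
[324.3 214.4] 115 [ 0.5361 -0.1205  0.0837] [0.027 0.027]
[348.8 216. ] 116 [ 0.5945 -0.1207  0.0838] [0.026 0.027]
[297.6 235.4] 118 [ 0.477  -0.1781  0.0841] [0.026 0.026]
[322.7 237.1] 121 [ 0.5355 -0.1785  0.0844] [0.026 0.027]
[347.8 239.1] 124 [ 0.5937 -0.1793  0.0836] [0.027 0.028]
plate ((562.9616088867188, 311.1454772949219), (180.96170043945312, 196.79339599609375), 0.34342461824417114) 0.013306678608538677
```

View pics/crop.png

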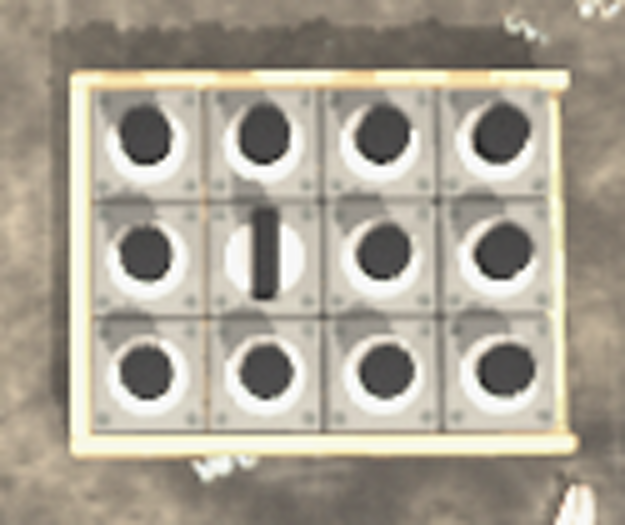

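The crop confirms the layout: the bar is at crop (264,253), standing along world x, and the crate is nearly square to the world (yaw about -0.009). The knobs are at z≈0.083, as expected. Moving above the bar.

Call:
{"fn": "apply_moves", "kwargs": {
  "plan": [0,0,0,-0.104,0,0,0,-0.104,0,0,0,-0.104,-24.5,-38.7,0,0,-24.5,-38.7,0,0,-24.5,-38.7,0,0,-24.5,-38.7,0,0,-24.5,-38.7,0,0,-24.5,-38.7,0,0,-24.5,-38.7,0,0,-24.5,-38.7,0,0,-24.5,-38.7,0,0,-24.5,-38.7,0,0,-24.5,-38.7,0,0,-24.5,-38.7,0,0,-24.5,-38.7,0,0,-24.5,-38.7,0,0,-24.5,-38.7,0,0,0,0,0,0,0,0,0,0],
  "hand": -0.06,
  "squeeze": 40
}}

```text
time_s: 2.1
ee_pos: [0.5356, -0.0622, 0.2047]
eef_rot: [3.141, -0.001, 3.131]
force: [-0.6, 0.6, 0.3]
grip_width: 0.0443
grip_force: 0.0
```

Call:
{"fn": "apply_moves", "kwargs": {
  "plan": [0,1,30,0,0,0,30,0,0,0,25,0,0,0,20,0,0,0,12,0,0,0,5,0,0,0,0,0,0,0,0,0]
}}

```text
time_s: 2.9
ee_pos: [0.5362, -0.0606, 0.0844]
eef_rot: [-3.141, 0.001, 3.133]
force: [-0.2, 0.0, 1.6]
grip_width: 0.0441
grip_force: 0.0
```

```bash
python3 - <<'E'
from h import *
c=shot('side','s1.png'); im=c['image'][100:270,230:400,::-1]
cv2.imwrite('pics/s1c.png',cv2.resize(im,None,fx=3.5,fy=3.5,interpolation=cv2.INTER_CUBIC)); print(monitor.get_obs()['ee_pos'])
E
```

```text
[ 0.53628207 -0.06072501  0.08444541]
```

View pics/s1c.png

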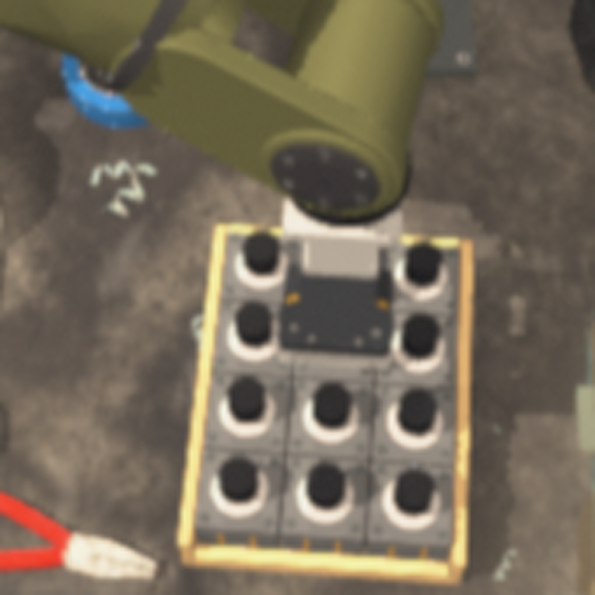

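The gripper sits centred over place 2 in the mid row (about (335,310) in the crop). The bar is hidden beneath it, and the neighbouring knobs are clear. Descending and closing.

Call:
{"fn": "apply_moves", "kwargs": {
  "plan": [0,0,10,0,0,0,10,0,0,0,6,0,0,0,0,0,0,0,0,0]
}}

```text
time_s: 3.45
ee_pos: [0.5358, -0.0608, 0.0573]
eef_rot: [3.142, -0.0, 3.133]
force: [0.3, 0.6, -0.7]
grip_width: 0.0444
grip_force: 0.0
```

Call:
{"fn": "apply_moves", "kwargs": {
  "plan": [0,0,0,0,0,0,0,0,0,0,0,0,0,0,0,0,0,0,0,0,0,0,0,0,0,0,0,0,0,0,0,0],
  "hand": -1,
  "squeeze": 45
}}

```text
time_s: 4.25
ee_pos: [0.5358, -0.0607, 0.0575]
eef_rot: [3.142, 0.0, 3.133]
force: [-0.4, 0.7, 1.5]
grip_width: 0.0138
grip_force: 45.0
```

Call:
{"fn": "apply_moves", "kwargs": {
  "plan": [0,0,-3,0,0,0,-3,0,0,0,-4,0,0,0,-4,0,0,0,-4,0,0,0,-4,0,0,0,-4,0,0,0,-4,0,0,0,-5,0,0,0,-5,0,0,0,-5,0,0,0,-5,0,0,0,-5,0,0,0,-5,0,0,0,0,0]
}}

```text
time_s: 5.75
ee_pos: [0.5361, -0.0608, 0.1182]
eef_rot: [-3.141, 0.001, 3.133]
force: [0.8, -0.6, -2.8]
grip_width: 0.0142
grip_force: 45.0
```

```bash
python3 - <<'E'
from h import *
c=shot('side','s2.png'); im=c['image'][100:270,230:400,::-1]
cv2.imwrite('pics/s2c.png',cv2.resize(im,None,fx=3.5,fy=3.5,interpolation=cv2.INTER_CUBIC))
knobs(c,(280,370,155,265),.08,.1)
E
```

```text
[304.2 169.6] 87 [ 0.4786 -0.001   0.0851] [0.026 0.026]
[350.7 172.6] 87 [ 0.5959 -0.0018  0.0848] [0.026 0.027]
[302.2 190.3] 92 [ 0.4782 -0.0599  0.085 ] [0.025 0.028]
[349.8 193.6] 94 [ 0.5952 -0.0612  0.085 ] [0.025 0.026]
[325.6 201.1] 92 [ 0.5372 -0.0882  0.0903] [0.056 0.004]
[299.9 211.9] 97 [ 0.4774 -0.1182  0.0848] [0.025 0.026]
[324.4 213.8] 102 [ 0.5362 -0.1194  0.0847] [0.027 0.025]
[349.  215.3] 99 [ 0.5949 -0.1194  0.085 ] [0.024 0.026]
[297.5 235. ] 107 [ 0.4767 -0.1772  0.0848] [0.026 0.026]
[322.8 236.7] 111 [ 0.5356 -0.1776  0.0848] [0.026 0.028]
[348.1 238.5] 106 [ 0.5942 -0.1782  0.085 ] [0.026 0.027]
```

View pics/s2c.png

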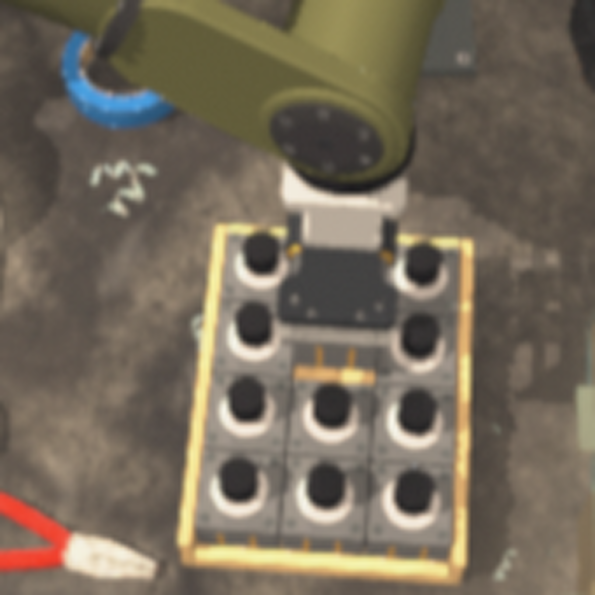

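The bar magnet is out: its side face is visible under the gripper around (335,335), the crate floor shows at (335,375), and the other knobs are unchanged. Carrying it to the plate.

Call:
{"fn": "apply_moves", "kwargs": {
  "plan": [0,0,-15,0,0,0,-20,0,0,0,-20,0,0,0,-5,0,-1,10,0,0,-2,25,0,0,-2,30,0,0,-2,33,0,0,-2,33,0,0,-2,33,0,0,-2,33,0,0,-2,33,0,0,-2,33,0,0,-2,33,0,0,-2,30,0,0,-2,25,0,0,-2,12,0,0,0,0,0,0,0,0,0,0]
}}

```text
time_s: 7.7
ee_pos: [0.5638, 0.3013, 0.1767]
eef_rot: [-3.141, -0.001, 3.133]
force: [-0.1, 0.7, -2.9]
grip_width: 0.0137
grip_force: 45.0
```

```bash
python3 - <<'E'
from h import *
c=shot('side','s3.png'); im=c['image'][20:180,240:420,::-1]
cv2.imwrite('pics/s3c.png',cv2.resize(im,None,fx=3.5,fy=3.5,interpolation=cv2.INTER_CUBIC))
E
```

```text
(no output)
```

View pics/s3c.png

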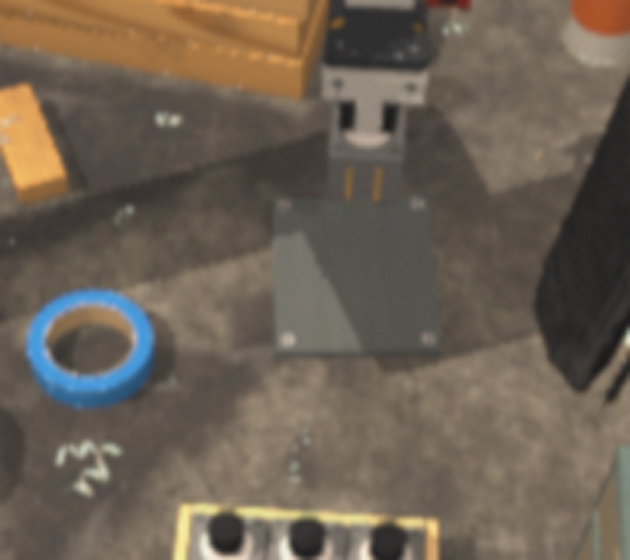

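The magnet hangs upright in the grip, with the plate below it (the view is foreshortened, since the magnet is still 0.11 m up). The top view measured the plate at exactly its given size, so I'll lower there.

Call:
{"fn": "apply_moves", "kwargs": {
  "plan": [0,0,15,0,0,0,20,0,0,0,20,0,0,0,20,0,0,0,15,0,0,0,10,0,0,0,6,0,0,0,2,0,0,0,0,0,0,0,0,0]
}}

```text
time_s: 8.75
ee_pos: [0.5643, 0.3022, 0.0702]
eef_rot: [3.141, 0.001, 3.133]
force: [0.7, -0.1, -3.1]
grip_width: 0.0135
grip_force: 45.0
```

Call:
{"fn": "apply_moves", "kwargs": {
  "plan": [0,0,1,0,0,0,1,0,0,0,1,0,0,0,1,0,0,0,0,0,0,0,0,0]
}}

```text
time_s: 9.35
ee_pos: [0.564, 0.302, 0.0654]
eef_rot: [-3.142, -0.0, 3.133]
force: [-0.5, -0.0, -2.0]
grip_width: 0.0138
grip_force: 45.0
```

Call:
{"fn": "apply_moves", "kwargs": {
  "plan": [0,0,0.7,0,0,0,0.7,0,0,0,0.7,0,0,0,0,0,0,0,0,0]
}}

```text
time_s: 9.85
ee_pos: [0.5641, 0.302, 0.0636]
eef_rot: [3.141, 0.0, 3.133]
force: [-0.6, 0.0, 0.8]
grip_width: 0.0135
grip_force: 45.0
```

Call:
{"fn": "apply_moves", "kwargs": {
  "plan": [0,0,0,0,0,0,0,0,0,0,0,0,0,0,0,0,0,0,0,0,0,0,0,0,0,0,0,0],
  "hand": -0.06
}}

```text
time_s: 10.55
ee_pos: [0.564, 0.302, 0.0634]
eef_rot: [3.142, 0.0, 3.133]
force: [0.5, -0.2, 0.1]
grip_width: 0.044
grip_force: 0.0
```

Call:
{"fn": "apply_moves", "kwargs": {
  "plan": [0,0,-10,0,0,0,-20,0,0,0,-30,0,0,0,-40,0,0,0,-35,0,0,0,0,0]
}}

```text
time_s: 11.15
ee_pos: [0.5655, 0.3027, 0.2048]
eef_rot: [3.138, 0.008, 3.133]
force: [-0.5, -0.3, -0.4]
grip_width: 0.0444
grip_force: 0.0
```

Call:
{"fn": "apply_moves", "kwargs": {
  "plan": [1.9,-20,0,0,1.9,-38,0,0,1.9,-42,0,0,1.9,-42,0,0,1.9,-42,0,0,1.9,-42,0,0,1.9,-42,0,0,1.9,-42,0,0,1.9,-42,0,0,1.9,-42,0,0,1.9,-42,0,0,1.9,-42,0,0,1.9,-40,0,0,1.3,-30,0,0,0,0,0,0,0,0,0,0],
  "hand": -1
}}

```text
time_s: 12.75
ee_pos: [0.5329, -0.2457, 0.1981]
eef_rot: [3.141, -0.001, 3.132]
force: [-0.8, -0.1, 0.4]
grip_width: 0.0007
grip_force: 0.0
```

```bash
python3 - <<'E'
from h import *
c=shot('top','t4.png'); im=c['image'][120:240,140:400,::-1]
cv2.imwrite('pics/t4c.png',cv2.resize(im,None,fx=3,fy=3,interpolation=cv2.INTER_CUBIC))
knobs(c,(160,220,150,205),.078,.1); knobs(c,(280,365,140,225))
E
```

```text
[178.5 170.3] 127 [0.5636 0.3004 0.0879] [0.044 0.015]
[303.2 156. ] 103 [ 0.595  -0.0022  0.083 ] [0.026 0.025]
[327.1 155.8] 104 [ 0.5945 -0.0606  0.0833] [0.028 0.025]
[351.  155.8] 104 [ 0.5937 -0.1193  0.0831] [0.027 0.025]
[303.2 179.6] 102 [ 0.5366 -0.0012  0.0831] [0.027 0.025]
[351.3 179.4] 106 [ 0.5354 -0.1185  0.0829] [0.026 0.027]
[303.3 203.7] 103 [ 0.4777 -0.0007  0.0833] [0.026 0.027]
[327.6 203.5] 107 [ 0.4774 -0.0597  0.0831] [0.027 0.027]
[351.7 203.2] 103 [ 0.4771 -0.118   0.0833] [0.026 0.027]
```

View pics/t4c.png

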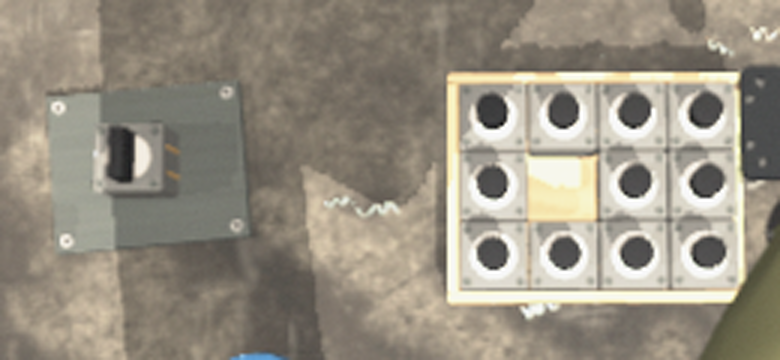

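The bar magnet stands centred on the plate (bar at (0.564, 0.300), top z 0.088). Place 2 of the mid row is empty, and the gripper is just beyond the low end. Descending.

Call:
{"fn": "apply_moves", "kwargs": {
  "plan": [-2,0,25,0,0,0,35,0,0,0,35,0,0,0,30,0,0,0,20,0,0,0,14,0,0,0,7,0,0,0,0,0,0,0,0,0]
}}

```text
time_s: 13.7
ee_pos: [0.5357, -0.2458, 0.0334]
eef_rot: [-3.141, 0.001, 3.133]
force: [0.1, -0.1, -0.1]
grip_width: 0.0005
grip_force: 0.0
```

Call:
{"fn": "apply_moves", "kwargs": {
  "plan": [0,4,0,0,0,4,0,0,0,4,0,0,0,4,0,0,0,4,0,0,0,4,0,0,0,4,0,0,0,4,0,0,0,4,0,0,0,4,0,0,0,0,0,0]
}}

```text
time_s: 14.8
ee_pos: [0.5355, -0.2052, 0.0324]
eef_rot: [3.141, -0.0, 3.133]
force: [-0.4, -0.2, 0.4]
grip_width: 0.0004
grip_force: 0.0
```

Call:
{"fn": "apply_moves", "kwargs": {
  "plan": [0,4,0,0,0,4,0,0,0,4,0,0,0,4,0,0]
}}

```text
time_s: 15.2
ee_pos: [0.5357, -0.1895, 0.0324]
eef_rot: [-3.142, 0.0, 3.133]
force: [0.4, -3.9, -0.1]
grip_width: 0.0005
grip_force: 2.1
```

```bash
python3 - <<'E'
from h import *
for n,b in(('top',(280,395,140,225)),('side',(280,370,155,265))):
    c=shot(n,n+'5.png'); print(n); knobs(c,b)
E
```

```text
top
[303.2 156. ] 101 [ 0.5949 -0.0021  0.0831] [0.025 0.025]
[327.1 155.8] 103 [ 0.5945 -0.0607  0.0832] [0.029 0.025]
[351.  154.8] 81 [ 0.5961 -0.1192  0.0832] [0.021 0.025]
[303.2 179.7] 103 [ 0.5365 -0.0012  0.0834] [0.027 0.025]
[339.3 179.5] 108 [ 0.5354 -0.0894  0.0828] [0.027 0.027]
[361.5 175.8] 10 [ 0.5437 -0.1437  0.0833] [0.012 0.005]
[303.3 203.7] 104 [ 0.4778 -0.0008  0.0835] [0.027 0.027]
[327.7 203.4] 105 [ 0.4775 -0.0598  0.0827] [0.027 0.027]
[349.9 202.7] 63 [ 0.4783 -0.1136  0.0834] [0.024 0.017]
side
[304.2 172.4] 59 [ 0.4791 -0.0075  0.0825] [0.023 0.021]
[352.6 171.2] 42 [0.6007 0.0026 0.0849] [0.021 0.021]
[301.9 190.2] 89 [ 0.4776 -0.0597  0.085 ] [0.025 0.028]
[352.1 196. ] 45 [ 0.6012 -0.0663  0.0827] [0.017 0.021]
[348.9 216. ] 114 [ 0.5946 -0.1207  0.084 ] [0.024 0.028]
[297.6 235.5] 121 [ 0.477  -0.1782  0.084 ] [0.026 0.025]
[347.8 239.2] 125 [ 0.5938 -0.1795  0.0836] [0.027 0.026]
```

mid_3 has slid 29 mm and 29 mm remain. Pushing on.

Call:
{"fn": "apply_moves", "kwargs": {
  "plan": [0,3,0,0,0,3,0,0,0,3,0,0,0,3,0,0,0,3,0,0,0,3,0,0,0,3,0,0,0,3,0,0,0,2,0,0,0,1,0,0,0,0,0,0]
}}

```text
time_s: 16.4
ee_pos: [0.5359, -0.1625, 0.0323]
eef_rot: [3.141, -0.0, 3.133]
force: [-0.1, -1.2, -0.4]
grip_width: 0.0004
grip_force: 0.6
```

Call:
{"fn": "apply_moves", "kwargs": {
  "plan": [0,1,0,0,0,0.7,0,0,0,0.5,0,0]
}}

```text
time_s: 16.7
ee_pos: [0.5359, -0.1606, 0.0323]
eef_rot: [-3.141, -0.0, 3.133]
force: [-0.2, -4.3, -1.2]
grip_width: 0.0004
grip_force: 2.0
```

Close enough. Backing off along the row, then rising clear.

Call:
{"fn": "apply_moves", "kwargs": {
  "plan": [0,-5,0,0,0,-12,0,0,0,-12,0,0,0,-5,-10,0,0,0,-25,0,0,0,-40,0,0,-10,-45,0,0,-40,-30,0,0,-45,0,0,0,-45,0,0,0,-30,0,0,0,0,0,0,0,0,0,0]
}}

```text
time_s: 18.0
ee_pos: [0.5338, -0.365, 0.1825]
eef_rot: [3.141, -0.0, 3.131]
force: [-0.6, 0.3, 0.2]
grip_width: 0.0006
grip_force: 0.0
```

```bash
python3 - <<'E'
from h import *
c=shot('top','top6.png'); knobs(c,(160,220,150,205),.078,.1); knobs(c,(280,395,140,225))
c=shot('side','side6.png'); print('s');knobs(c,(280,370,155,265))
im=c['image'][60:380,220:400,::-1]; cv2.imwrite('pics/s6c.png',cv2.resize(im,None,fx=1.8,fy=1.8,interpolation=cv2.INTER_CUBIC))
E
```

```text
[178.6 170.4] 133 [0.5635 0.3001 0.0878] [0.044 0.016]
[303.2 156. ] 103 [ 0.595  -0.0022  0.0829] [0.026 0.025]
[327.1 155.8] 103 [ 0.5946 -0.0606  0.0831] [0.027 0.025]
[351.1 155.8] 103 [ 0.5936 -0.1194  0.083 ] [0.027 0.025]
[374.7 155.6] 106 [ 0.5932 -0.1776  0.0827] [0.027 0.026]
[303.2 179.7] 104 [ 0.5365 -0.0013  0.0831] [0.027 0.025]
[327.7 179.7] 104 [ 0.5354 -0.061   0.0832] [0.027 0.027]
[351.3 179.4] 106 [ 0.5353 -0.1185  0.0831] [0.027 0.027]
[303.3 203.7] 103 [ 0.4777 -0.0007  0.0832] [0.027 0.027]
[327.7 203.4] 105 [ 0.4776 -0.0599  0.0831] [0.027 0.027]
[351.6 203.2] 104 [ 0.477  -0.118   0.0832] [0.026 0.027]
[375.7 203.1] 105 [ 0.4764 -0.1765  0.0829] [0.025 0.026]
s
[304.1 170.5] 105 [ 0.4785 -0.0027  0.0837] [0.026 0.029]
[327.3 172. ] 100 [ 0.5372 -0.0033  0.0838] [0.026 0.027]
[350.6 173.5] 106 [ 0.5959 -0.0037  0.0836] [0.027 0.028]
[305.  187.3] 14 [ 0.4845 -0.0511  0.0851] [0.013 0.012]
[325.9 192.8] 111 [ 0.5368 -0.0624  0.0839] [0.025 0.029]
[349.9 194.1] 104 [ 0.5955 -0.0621  0.0838] [0.026 0.025]
[348.8 216.1] 116 [ 0.5944 -0.1209  0.0839] [0.026 0.028]
[297.6 235.5] 121 [ 0.4769 -0.1782  0.0839] [0.026 0.026]
```

View pics/s6c.png

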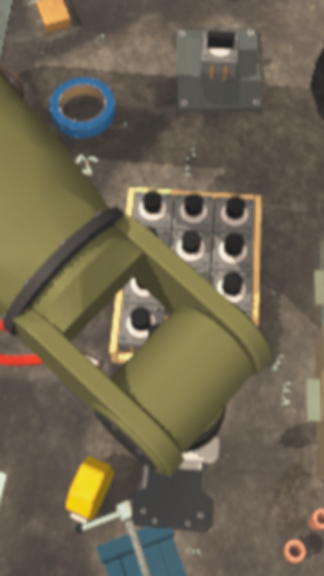

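The mid row now has knobs at y -0.001, -0.061 and -0.1185, level with places 1–3 of the other rows. Place 4 is free, the bar magnet stands on the plate, and the tapes are untouched. Handing in.

```bash
python3 -c "
from station import ctrl; print(ctrl.hand_in())"
```

```text
the job is handed in; nothing more can be done
None
```

The job is handed in, though the hand-in returned no verdict: the bar magnet stands upright, centred on the plate, the mid row's gap is closed with its free place at the low end, and the other magnets and both tapes were left in place.

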